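# Load the test magnet and draw the gauge arm out to its line

## Task

With the gauge arm parked, thread the small thick brass spacer down the post on the arm's nose fully home, then lower the wide flat ring magnet down the post until it lies on the spacer, without letting it drop. Then pinch the arm's pull block so that its side button is pressed in and frees the lock, and draw the arm out until the full-width 50 mm line stands at the sleeve's mouth. Finish while still holding it there against its return spring, the rings still home, and leave everything else on the bench where it lies.

Things in the scene. Friction and masses are not known exactly. Their poses are not given: they have to be found in the camera images.
- gauge: Telescoping gauge arm bolted to the bench. Grey foot plate 160 x 60 x 10 mm; on it an aluminium sleeve 150 x 34 mm, 25 to 55 mm above the bench, whose mouth is at x = 70 mm. Origin: centre of the foot plate's underside; z up; the inner bar draws out of the sleeve along +x. Fixed.
- draw_arm (a joint): How far the inner bar (22 mm wide, top at 49 mm) is drawn out of the sleeve, m: 0 parked and locked, 0.08 end stop. Short dark lines every 10 mm on its top; the 50 mm line is twice as thick and runs the full width; a line stands at the sleeve's mouth when the arm is out by its value. A return spring pulls back with 2 N at 0, 3 N at 0.05: let go, it slides home.
- release_button (a joint): How far the lock button is pressed in, m: 0 out, 0.006 fully in; sprung, 3 N to start, 6 N fully in. The arm is locked at 0 (2 mm play) until the button is about 0.004 in or more. With the arm out by 0.02 or more the lock no longer acts, but a button that is out keeps the arm from going back home.
- inner_arm: The sliding inner arm; its origin is the centre of its black pull block just outside the sleeve's mouth (gauge x = 95 mm when parked), 30 long (x) x 36 wide (y) x 38 mm tall, 22 to 60 mm above the bench. Axes as the gauge's. Gripped from above across y: one finger on its plain +y cheek, the other on the button in its -y cheek; 43 mm over both with the button out, 37 mm with it in.
- button_face (a point): Centre of the button's outer face, 18 mm (x) by 22 mm tall, facing the gauge's -y; 25 mm from the pull block's centre when out, at the same height.
- post_seat (a point): Centre of the round seat (diameter 32 mm) on the arm's nose, at the foot of the locating post; 50 mm above the bench, 65 mm beyond the pull block's centre along the gauge's x. A spacer fully home has its origin here. Travels with the arm.
- post_tip (a point): Centre of the top of the upright locating post: diameter 10 mm, tapering over its last 5 mm to 5 mm, 34 mm tall above the seat.
- spacer: Small thick brass spacer ring, loose, lying flat: outer diameter 26 mm, bore 13 mm, height 16 mm, 54 g (varies). Origin: centre of its underside, z up along its bore.
- ring_magnet: Wide flat dark grey ceramic ring magnet (it pulls on nothing here), loose, lying flat: outer diameter 40 mm, bore 13 mm, height 10 mm, 55 g (varies). Origin: centre of its underside. Home on the spacer its origin is 16 mm above the seat.
- vise: Small cast iron vise bolted to the bench ahead of the arm's nose, about 295 mm from the gauge's origin along its x, holding the brass compass capsule (diameter 44 mm, top 86 mm above the bench). Footprint 105 x 160 mm with its screw and bar, 88 mm high. Fixed. Origin: centre of its base's underside.
- thumb_compass: Blue plastic thumb compass, 88 x 44 x 12 mm, bystander. Origin at its underside.
- dividers: Stainless dividers, 160 mm long, lying flat, bystander. Origin at its underside.
- screwdriver: Screwdriver with a wooden handle, 150 mm long, bystander.
- bezel: Wide thin brass bezel ring, outer diameter 58 mm, bore 47 mm, 7 mm high, bystander: not one of the rings for the post. Origin at its underside.
- loupe: Black round loupe, diameter 38 mm, 28 mm tall, bystander. Origin at its underside.
- screw_dish: Round aluminium dish with small brass screws, diameter 72 mm, 16 mm tall, bystander. Origin at its underside.
Not all that is in view belongs to the job. There is more than one size of the ring_magnet; the job needs the smallest.

How it is judged:
By the outcome, as a careful person would: the job done as asked, in the order asked, and still so for the second after the job is handed in, while the arm keeps its last pose, push and grip.
It also fails if it takes over 67 s, if anything falls off the work surface, if the arm or the gripper's body presses on something with over 40 N, if the wrist force passes 120 N, or if a joint passes its speed limit or range.

## Robot

A 7-joint arm with a two-finger parallel gripper is mounted at the origin on the work surface. World frame = base frame: x ahead of the robot, y to its left, z up, the work surface at z = 0. Lengths are in m, angles in rad, forces in N, time in s.
With the tool pointing down it reaches from about 0.35 to 0.9 m from the base axis. Payload 8.1 kg.
Tool frame: the origin (TCP) lies midway between the tips of the shut fingers; the grasp point (between the pads) lies ctrl.grip_point_offset behind it (ctrl.grip_point_offset is the distance from the TCP to the grasp point, in m); z points along the fingers, y is the line along which they close (so a half turn about z gives the same grasp; the last joint's range is limited). The gripper opens to 92 mm and grips with 3 to 60 N. Pads are 19 mm wide; open, the fingers measure 130 mm over their backs; the gripper's body (75 mm by 190 mm) begins 47 mm behind the grasp point.
Start: joints at [-1.435, 0.434, 0.025, 1.573, -0.012, 1.134, -0.075], TCP at [0.148, 0.607, 0.227] pointing down, gripper open.
Joint ranges: [-2.62, 2.62], [-0.44, 2.09], [-1.27, 1.32], [0.08, 2.57], [-1.32, 4.46], [0.12, 2], [-2.74, 2.74]. Speed limits (rad/s): [2.22, 2.22, 3.01, 3.01, 3.14, 3.14, 3.14].

## Interface

Orientations are given as a 3x3 rotation matrix whose columns are the frame's x, y, z axes.
In Python, from cell import ctrl gives the robot as it stands.
- The arm moves only by the tool send_rows, never from a script. Its argument "steps" is a list of rows, each a list of 5 numbers: the opening, from -1 (shut) to 1 (fully open), then the shift along the world's x, y, z in mm, then the turn about the world's z in rad. In form: [[hand, tx, ty, tz, roll], ...]. A call has 1 to 5 rows; each row is the pose to reach, as a shift and turn from the pose commanded when the call began; what a row does not reach only later rows make up. A row lasts 1/8 s, in which the tool goes at most 62.5 mm and 10.7 degrees, less where a joint would pass 70% of its speed; a pose out of reach is approached as far as the arm can. A call with a gripper value outside its range is refused whole. The fingers move at their own pace and stop on an object; the grip force is fixed at half the most. Time passes only in rows, so rows that repeat a pose let the fingers close. It gives the time, the measured TCP pose, the force, the opening and the grip force at its end, in the units of the state.
- ctrl.observe(): the state, without advancing time (a new reading comes with each control period).
- ctrl.capture(name): name is "scene" or "top" or "wrist"; returns a dict with "pixels" (420x560x3 uint8, red, green, blue), "z_map" (420x560 float32, m along the optical axis (not along the pixel's ray), 0 where there is no reading), "vfov" (degrees; the focal length in pixels is half the picture's height over the tangent of half this angle, whatever the lens; pixels are square), "cx", "cy" (the principal point, pixels), "world_to_cam" (4x4, takes a point from world to camera coordinates); the wrist camera has in their place "hand_eye" (4x4, takes a point from camera to tool coordinates, whose origin is the TCP and whose axes are the flange's). Camera axes: x right, y down, z forward; pixel columns grow to the right and rows downward; lengths in m; the calibration is good to about 2 mm. A picture is of the moment at which its call begins: read the wrist's pose just before it.
- ctrl.hand_in(): hands the job in; it is judged then, once.
The state is a dict: "time": time; "joints": joint angles; "joint_velocities": joint speeds; "tau": joint torques, N m; "position": TCP position; "tool_rot": TCP orientation; "ft_force": force on the tool from outside, world axes, zero at the start; "wrist_torque": the same for the moment, N m; "opening": finger opening in m; "finger_force": force on a finger pad.
Only numpy, scipy, OpenCV 4.12 (cv2) and the standard library are available. Lean on these libraries where they do the work, as an engineer would, in place of code of your own. Each camera call takes 0.05 s, during which the arm holds its last target. There are 200 camera calls.

## Working session

There is one attempt and no reset: what is moved stays moved. The work goes in short steps, Python scripts to look and compute and a tool call to move; the robot and the scene stay as the last step left them, time stands still between calls to the robot, and variables do not carry over. Pictures are saved under pics/ and viewed, at most 10 in all, crops included, and the job is handed in when it is done.

Besides the shell and the picture viewer there is one more tool, called after ">>>" as a command line: name --pt "numbers of a row" for each row, then --argument value for the rest. send_rows: Moves the arm, as the interface text tells. Its arguments: {"type":"object","properties":{"steps":{"type":"array","items":{"type":"array","items":{"type":"number"}}}},"required":["steps"]}

```bash
mkdir -p pics; ls; cat > h.py <<'E'
import numpy as np, cv2
from cell import ctrl
def cap(n):
    s=ctrl.observe(); c=ctrl.capture(n); 
    f=210/np.tan(np.radians(c["vfov"])/2)
    if n=="wrist":
        T=np.eye(4);T[:3,:3]=s["tool_rot"];T[:3,3]=s["position"]; M=T@np.array(c["hand_eye"])
    else: M=np.linalg.inv(c["world_to_cam"])
    c["M"]=M;c["f"]=f
    return c
def pts(c,uv):  # depth points
    uv=np.atleast_2d(uv); z=c["z_map"][uv[:,1].astype(int),uv[:,0].astype(int)]
    p=np.c_[(uv[:,0]-c["cx"])/c["f"]*z,(uv[:,1]-c["cy"])/c["f"]*z,z]
    return p@c["M"][:3,:3].T+c["M"][:3,3]
def ray(c,uv,h):
    uv=np.atleast_2d(uv)
    d=np.c_[(uv[:,0]-c["cx"])/c["f"],(uv[:,1]-c["cy"])/c["f"],np.ones(len(uv))]@c["M"][:3,:3].T
    o=c["M"][:3,3]; return o+d*((h-o[2])/d[:,2])[:,None]
def cloud(c):
    v,u=np.mgrid[0:420,0:560]; P=pts(c,np.c_[u.ravel(),v.ravel()]).reshape(420,560,3); return P
def save(c,n): cv2.imwrite("pics/"+n,c["pixels"][:,:,::-1])
E
python3 - <<'E'
from h import *
for n in("scene","top"):
    c=cap(n); save(c,n+"0.png"); print(n,c["M"].round(3),c["f"],c["cx"],c["cy"])
    np.savez("/tmp/"+n,**{k:c[k] for k in("pixels","z_map","M","f","cx","cy")})
s=ctrl.observe();print(s)
a=cv2.imread("pics/top0.png")
E
```

```text
pics
scene [[-0.886  0.261 -0.383  0.915]
 [ 0.464  0.488 -0.74   0.696]
 [-0.006 -0.833 -0.553  0.604]
 [ 0.     0.     0.     1.   ]] 389.01086436396906 282.7926145155979 217.40365139753462
top [[-0.021 -0.989  0.144  0.403]
 [-1.     0.02  -0.003  0.016]
 [-0.    -0.144 -0.99   1.191]
 [ 0.     0.     0.     1.   ]] 486.7977440371378 273.97491557277834 213.77215839364658
{'time': 0.1, 'joints': array([-1.43461837,  0.43515664,  0.02496017,  1.57401324, -0.01158634,
        1.13400786, -0.07512482]), 'joint_velocities': array([ 1.64404917e-03, -2.31654050e-03,  1.52799633e-03, -2.87035331e-03,
       -1.62034345e-03,  6.54250292e-05,  9.97427644e-04]), 'tau': array([ 2.79213506e-03, -6.69130898e+01,  9.87807065e-01, -3.15147614e+01,
       -6.04885211e-02,  3.74551839e-02,  4.18758088e-05]), 'position': array([0.14776071, 0.60680119, 0.22601848]), 'tool_rot': array([[-9.71609687e-01,  2.36589464e-01, -2.05447257e-04],
       [ 2.36589514e-01,  9.71608650e-01, -1.42564731e-03],
       [-1.37678800e-04, -1.43377940e-03, -9.99998963e-01]]), 'ft_force': array([-0.71179367,  0.05298585,  0.35815094]), 'wrist_torque': array([0.05899448, 0.07320523, 0.02469564]), 'finger_force': 0.0, 'opening': 0.0917870541642474}
```

View pics/top0.png

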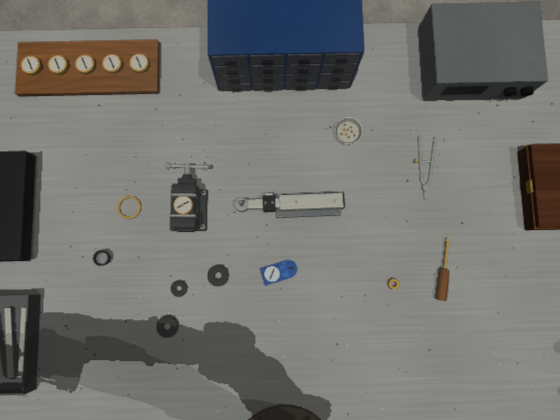

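View pics/scene0.png

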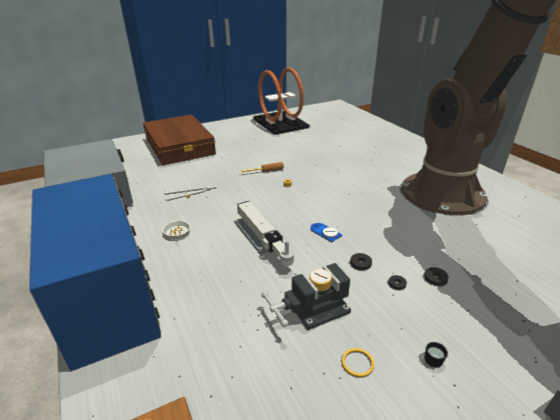

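Top view: the spacer is at (393,284), brass. The gauge runs from about (343,203) to its nose at (241,204), and the vise is at (185,205). There are three dark ring magnets: (218,275), (179,288) and (168,326). The one at (179,288) looks smallest, but I still have to measure it. The loupe is at (102,258) and the bezel at (130,207).

```bash
python3 - <<'E'
from h import *
def load(n): 
    d=np.load(f"/tmp/{n}.npz"); return {k:d[k] if d[k].ndim else float(d[k]) for k in d}
t=load("top"); s=load("scene")
def blobs(c,n,box,kind):
    hsv=cv2.cvtColor(c["pixels"],cv2.COLOR_RGB2HSV)
    m=(hsv[...,2]<75) if kind=="dark" else ((hsv[...,1]>110)&(hsv[...,0]>10)&(hsv[...,0]<35))
    m=m.astype(np.uint8); x0,y0,x1,y1=box; mm=np.zeros_like(m); mm[y0:y1,x0:x1]=m[y0:y1,x0:x1]
    cs,_=cv2.findContours(mm,cv2.RETR_EXTERNAL,cv2.CHAIN_APPROX_NONE)
    c0=max(cs,key=cv2.contourArea); e=cv2.fitEllipse(c0)
    P=pts(c,c0[:,0,:]); v,u=np.nonzero(mm); Q=pts(c,np.c_[u,v])
    zt=np.percentile(Q[:,2],85)
    r=ray(c,e[0],zt)[0]
    W=ray(c,c0[:,0,:].astype(float),zt); (cc,rad)=cv2.minEnclosingCircle(W[:,:2].astype(np.float32))
    print(n,"px",np.round(e[0],1),"ztop",zt.round(4),"xyz",r.round(4),"dia",round(2*rad,4))
for n,b in dict(A=(203,262,234,290),B=(168,278,190,299),C=(154,313,182,340)).items(): blobs(t,"top "+n,b,"dark")
blobs(t,"top spacer",(383,274,404,294),"br")
for n,b in dict(A=(346,250,376,272),B=(384,272,410,292),C=(420,263,452,288)).items(): blobs(s,"scene "+n,b,"dark")
blobs(s,"scene spacer",(280,176,296,189),"br")
# gauge from top cloud
P=cloud(t)
def show(m,n):
    v,u=np.nonzero(m); q=P[m]; (cx,w,a)=cv2.minAreaRect(q[:,:2].astype(np.float32)); print(n,len(q),np.round(cx,4),np.round(w,4),round(a,2),np.median(q[:,2]).round(4))
reg=np.zeros((420,560),bool); reg[185:225,225:355]=1
show(reg&(P[...,2]>.051)&(P[...,2]<.058),"sleeve"); 
show(reg&(P[...,2]>.0575),"block+post")
a=cv2.resize(t["pixels"][180:230,225:355],None,fx=6,fy=6,interpolation=cv2.INTER_CUBIC)
b=cv2.resize(t["pixels"][255:345,145:245],None,fx=3,fy=3,interpolation=cv2.INTER_CUBIC)
im=np.zeros((600,780,3),np.uint8); im[:300]=a; im[305:575,:300]=b; 
b=cv2.resize(s["pixels"][240:300,340:460],None,fx=4,fy=4,interpolation=cv2.INTER_CUBIC); im[305:545,300:780]=b
cv2.imwrite("pics/crop1.png",im[:,:,::-1])
E
```

```text
top A px [217.8 275. ] ztop 0.0156 xyz [0.4284 0.1506 0.0156] dia 0.0515
top B px [178.7 287.7] ztop 0.0126 xyz [0.4003 0.2446 0.0126] dia 0.0394
top C px [167.  326.4] ztop 0.0151 xyz [0.3106 0.271  0.0151] dia 0.0565
top spacer px [393.1 283.5] ztop 0.0193 xyz [ 0.3998 -0.2671  0.0193] dia 0.025
scene A px [360.3 261.6] ztop 0.0153 xyz [0.4335 0.1584 0.0153] dia 0.0588
scene B px [396.8 282.4] ztop 0.0121 xyz [0.4034 0.2501 0.0121] dia 0.0435
scene C px [436.  276.2] ztop 0.0149 xyz [0.3157 0.2776 0.0149] dia 0.0622
scene spacer px [287.2 182.3] ztop 0.0177 xyz [ 0.4031 -0.2595  0.0177] dia 0.0464
sleeve 923 [ 0.598  -0.0239] [0.258  0.0412] 89.96 0.0551
block+post 413 [ 0.5454 -0.0525] [0.21   0.2367] 22.61 0.0597
```

View pics/crop1.png

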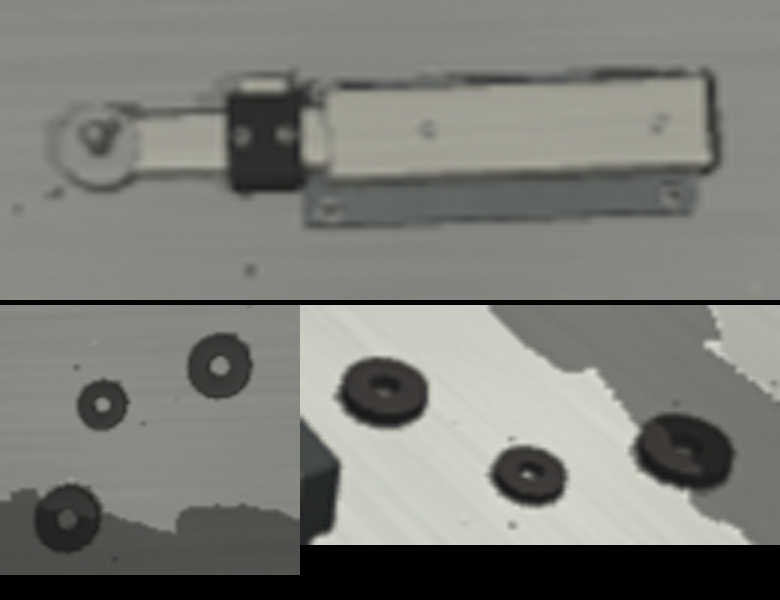

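The crop shows three ring magnets: A (218,275) about 51 mm across, B (179,288) about 39 mm and C (168,326) about 56 mm. B is the smallest and matches the stated 40 mm, so it is the target. The brass spacer at (393,284) is about 26 mm. The button is on the world +x side of the pull block. I'm moving now.

>>> send_rows --pt "1 100 -90 30 -0.18" --pt "1 150 -140 60 -0.36" --pt "1 200 -190 60 -0.54" --pt "1 250 -240 60 -0.72" --pt "1 300 -290 60 -0.9"

```text
time: 0.72
position: [0.3703, 0.3936, 0.2805]
tool_rot: [[-0.413, 0.911, 0.0], [0.911, 0.413, 0.0], [0.0, 0.0, -1.0]]
ft_force: [1.2, 1.0, -0.9]
opening: 0.0915
finger_force: 0.0
```

```bash
python3 - <<'E'
from h import *
s=ctrl.observe(); print(ctrl.grip_point_offset,s["time"],s["position"],s["joints"].round(2),s["tool_rot"].round(3))
d=np.load("/tmp/top.npz");t={k:d[k] if d[k].ndim else float(d[k]) for k in d}
P=cloud(t)
reg=np.zeros((420,560),bool); reg[185:225,278:350]=1
q=P[reg&(P[...,2]>.053)&(P[...,2]<.058)]; r=cv2.minAreaRect(q[:,:2].astype(np.float32)); print("sleeve",r)
f=cv2.fitLine(q[:,:2].astype(np.float32),cv2.DIST_L2,0,.01,.01).ravel();print(f,np.degrees(np.arctan2(-f[0],f[1])))
hsv=cv2.cvtColor(t["pixels"],cv2.COLOR_RGB2HSV)
m=reg*0; m[190:218,258:280]=hsv[190:218,258:280,2]<70
v,u=np.nonzero(m);print("block",ray(t,[[u.mean(),v.mean()]],.06))
E
```

```text
0.0188 0.725 [0.37034819 0.39357082 0.2804728 ] [-1.16  0.25  0.31  1.72 -0.08  1.18 -0.4 ] [[-0.413  0.911  0.   ]
 [ 0.911  0.413  0.   ]
 [ 0.     0.    -1.   ]]
sleeve ((0.5976210832595825, -0.07464617490768433), (0.035285089164972305, 0.15609702467918396), 0.9362841248512268)
[ 0.03198157 -0.9994885   0.5975322  -0.07531738] -178.16727
block [[0.59238771 0.02471555 0.06      ]]
```

>>> send_rows --pt "1 60 -60 0 -0.1" --pt "1 100 -120 0 -0.2" --pt "1 120 -180 0 -0.3" --pt "1 130 -230 0 -0.4" --pt "1 130 -230 0 -0.4"

```text
time: 1.35
position: [0.5001, 0.1602, 0.2802]
tool_rot: [[-0.024, 1.0, 0.0], [1.0, 0.024, -0.001], [-0.001, 0.0, -1.0]]
ft_force: [-0.9, 0.1, 0.4]
opening: 0.0922
finger_force: 0.0
```

>>> send_rows --pt "1 0 0 0 0" --pt "1 0 0 0 0"

```text
time: 1.6
position: [0.4987, 0.1668, 0.2799]
tool_rot: [[-0.034, 0.999, -0.001], [0.999, 0.034, 0.0], [0.0, -0.001, -1.0]]
ft_force: [-0.3, -0.2, 0.4]
opening: 0.0917
finger_force: 0.0
```

```bash
python3 - <<'E'
from h import *
s=ctrl.observe(); print(s["time"],s["position"],s["joints"].round(2),s["tool_rot"].round(3)); c=cap("wrist"); save(c,"w1.png"); print(c["M"].round(3),c["hand_eye"],c["f"]); np.savez("/tmp/w1",**{k:c[k] for k in("pixels","z_map","M","f","cx","cy")})
E
```

```text
1.6 [0.49866788 0.16675124 0.27993513] [-0.83  0.24  0.51  1.76 -0.12  1.17 -0.25] [[-0.034  0.999 -0.001]
 [ 0.999  0.034  0.   ]
 [ 0.    -0.001 -1.   ]]
[[ 0.999  0.033  0.01   0.497]
 [ 0.035 -0.959 -0.283  0.243]
 [ 0.     0.283 -0.959  0.438]
 [ 0.     0.     0.     1.   ]] [[ 5.93069093e-04 -9.59077950e-01 -2.83141545e-01  7.66775518e-02]
 [ 9.99999521e-01  3.48316163e-04  9.14759638e-04  1.04211417e-03]
 [-7.78703022e-04 -2.83141952e-01  9.59077697e-01 -1.57737225e-01]
 [ 0.00000000e+00  0.00000000e+00  0.00000000e+00  1.00000000e+00]] 321.2727414981611
```

View pics/w1.png

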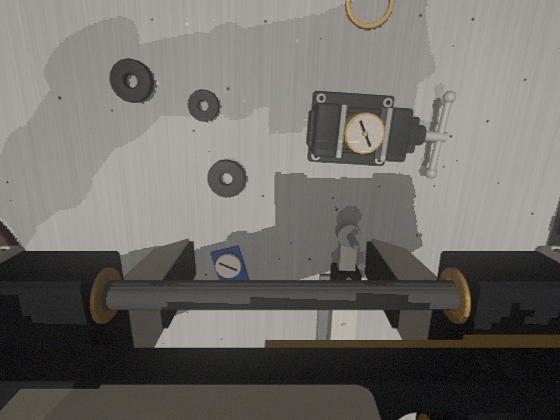

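Wrist view: the nose and post are at (348,235), partly behind the fingers. The three magnets are at (132,80), (204,105) and (227,178), and (204,105) is again the smallest. I'll move to where the gauge is clear of the fingers.

>>> send_rows --pt "1 50 -60 0 0" --pt "1 80 -120 0 0" --pt "1 90 -140 0 0" --pt "1 90 -140 0 0" --pt "1 90 -140 0 0"

```text
time: 2.28
position: [0.589, 0.0271, 0.2798]
tool_rot: [[-0.034, 0.999, -0.001], [0.999, 0.034, 0.001], [0.001, -0.001, -1.0]]
ft_force: [-0.1, 0.3, -0.9]
opening: 0.0917
finger_force: 0.0
```

```bash
python3 - <<'E'
from h import *
s=ctrl.observe(); print(s["time"],s["position"],s["joints"].round(2),s["joint_velocities"].round(3)); c=cap("wrist"); save(c,"w2.png"); np.savez("/tmp/w2",**{k:c[k] for k in("pixels","z_map","M","f","cx","cy")})
P=cloud(c); v,u=np.mgrid[0:420,0:560]
m=(P[...,2]>.075)&(P[...,2]<.09)&(abs(P[...,0]-.59)<.03)&(abs(P[...,1]-.09)<.04); q=P[m]; print("tip",len(q),q.mean(0),q.max(0),q.min(0),u[m].mean(),v[m].mean())
for n,lo,hi in(("block",.057,.065),("seat",.047,.0525),("sleeve",.0535,.0575)):
    m=(P[...,2]>lo)&(P[...,2]<hi)&(abs(P[...,0]-.59)<.05)&(P[...,1]>-.06)&(P[...,1]<.13); q=P[m]; print(n,len(q),cv2.minAreaRect(q[:,:2].astype(np.float32)) if len(q)>3 else "",q[:,2].mean(),u[m].mean(),v[m].mean())
cv2.imwrite("pics/w2c.png",cv2.resize(c["pixels"][120:320,200:400],None,fx=3,fy=3,interpolation=cv2.INTER_CUBIC)[:,:,::-1])
E
```

```text
2.275 [0.58899134 0.02712292 0.27975792] [-0.54  0.36  0.57  1.62 -0.21  1.22  0.1 ] [-0.017 -0.009 -0.01   0.005 -0.     0.     0.002]
tip 64 [0.5927583  0.0893545  0.08187245] [0.59703366 0.09336762 0.08518739] [0.58825185 0.08474775 0.07802264] 284.171875 123.828125
block 712 ((0.5938786864280701, 0.016701553016901016), (0.15173789858818054, 0.03566703572869301), 89.82423400878906) 0.059922393708537795 282.810393258427 179.10955056179776
seat 1260 ((0.5959988832473755, 0.05177870765328407), (0.042911190539598465, 0.10616468638181686), 2.9365644454956055) 0.049411781673444184 284.3888888888889 145.09761904761905
sleeve 1252 ((0.5944914817810059, 0.016806956380605698), (0.03653530403971672, 0.15370315313339233), 1.596696376800537) 0.055131558086671036 282.14297124600637 217.7579872204473
```

View pics/w2c.png

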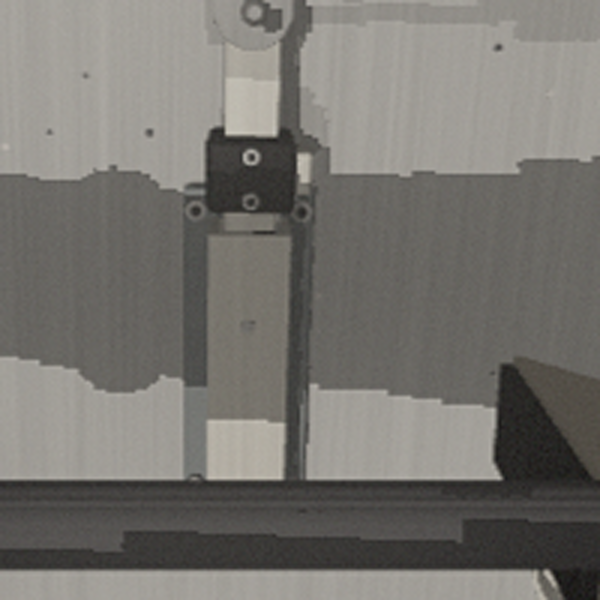

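The crop shows the gauge unobstructed and aligned with the tool: post tip at full-frame (284,124), block at about (283,178), button on the right. Next is the spacer.

>>> send_rows --pt "1 -30 -55 -10 0" --pt "1 -60 -110 -20 0" --pt "1 -90 -165 -30 0" --pt "1 -120 -220 -40 0" --pt "1 -145 -275 -50 0"

```text
time: 2.95
position: [0.445, -0.2469, 0.2306]
tool_rot: [[-0.036, 0.999, 0.001], [0.999, 0.036, 0.001], [0.001, 0.001, -1.0]]
ft_force: [1.1, -1.0, 0.3]
opening: 0.0919
finger_force: 0.0
```

>>> send_rows --pt "1 -30 -50 -15 0" --pt "1 -47 -80 -20 0" --pt "1 -47 -80 -20 0" --pt "1 -47 -80 -20 0"

```text
time: 3.45
position: [0.3995, -0.3258, 0.2106]
tool_rot: [[-0.035, 0.999, 0.001], [0.999, 0.035, 0.001], [0.001, 0.001, -1.0]]
ft_force: [0.7, -0.1, 1.2]
opening: 0.0917
finger_force: 0.0
```

```bash
cat >> h.py <<'E'
def spacer(c):
    hsv=cv2.cvtColor(c["pixels"],cv2.COLOR_RGB2HSV)
    m=((hsv[...,1]>90)&(hsv[...,0]>10)&(hsv[...,0]<35)).astype(np.uint8); m[250:]=0
    P=cloud(c); return m,P
def ring(c,m,P,lo,hi):
    # top-face points within heights -> circle centre
    k=(m>0)&(P[...,2]>lo)&(P[...,2]<hi); k=k.astype(np.uint8)
    cs,_=cv2.findContours(k,cv2.RETR_EXTERNAL,cv2.CHAIN_APPROX_NONE); c0=max(cs,key=cv2.contourArea)
    kk=np.zeros_like(k); cv2.drawContours(kk,[c0],-1,1,-1); 
    z=np.median(P[(kk>0)&(k>0)][:,2]); e=cv2.fitEllipse(c0)
    W=ray(c,c0[:,0].astype(float),z); (cc,r)=cv2.minEnclosingCircle(W[:,:2].astype(np.float32))
    # hole
    hs,hi_=cv2.findContours(k,cv2.RETR_CCOMP,cv2.CHAIN_APPROX_NONE)
    print("px",np.round(e[0],1),"z",z.round(4),"ell",ray(c,e[0],z)[0].round(4),"mec",np.round(cc,4),round(r,4))
    return ray(c,e[0],z)[0]
E
python3 - <<'E'
from h import *
s=ctrl.observe(); print(s["time"],s["position"],s["joints"].round(2),s["tool_rot"].round(4)); c=cap("wrist"); save(c,"w3.png")
m,P=spacer(c); ring(c,m,P,.012,.03)
c2=np.load("/tmp/w2.npz"); c2={k:c2[k] if c2[k].ndim else float(c2[k]) for k in c2}
P=cloud(c2); k=(P[...,2]>.078)&(P[...,2]<.09)&(abs(P[...,0]-.59)<.03)&(abs(P[...,1]-.09)<.04)
print(P[k][:,2].round(3)); v,u=np.nonzero(k&(P[...,2]>.0825)); print("tip",len(u),u.mean(),v.mean(),ray(c2,[[u.mean(),v.mean()]],.084))
g=c2["pixels"].mean(2); k=(P[...,2]>.047)&(P[...,2]<.053)&(P[...,1]>.07)&(abs(P[...,0]-.593)<.03)&(P[...,1]<.13);
v,u=np.nonzero(k); q=ray(c2,np.c_[u,v].astype(float),.05); print("seat mec",cv2.minEnclosingCircle(q[q[:,1]>.078][:,:2].astype(np.float32)))
E
```

```text
3.45 [ 0.39951945 -0.32582526  0.21061633] [ 0.04  0.31  0.69  1.9  -0.23  1.02  0.87] [[-3.460e-02  9.994e-01  5.000e-04]
 [ 9.994e-01  3.460e-02  9.000e-04]
 [ 9.000e-04  6.000e-04 -1.000e+00]]
px [285.1 234.5] z 0.0234 ell [ 0.4093 -0.3866  0.0234] mec [ 0.4302 -0.3898] 0.0726
[0.08  0.079 0.079 0.08  0.081 0.08  0.081 0.084 0.082 0.083 0.081 0.08
 0.08  0.084 0.084 0.084 0.083 0.083 0.082 0.08  0.079 0.082 0.084 0.084
 0.085 0.084 0.085 0.082 0.081 0.08  0.082 0.084 0.083 0.083 0.085 0.083
 0.083 0.081 0.079 0.081 0.083 0.084 0.084 0.084 0.084 0.083 0.079 0.08
 0.081 0.084 0.083 0.084 0.082 0.081 0.079 0.081 0.081 0.083 0.082 0.081
 0.079 0.078 0.079 0.081]
tip 28 284.2142857142857 123.78571428571429 [[0.59277069 0.08949062 0.084     ]]
seat mec ((0.5928134322166443, 0.08928189426660538), 0.015964724123477936)
```

```bash
python3 - <<'E'
from h import *
c=cap("wrist"); m,P=spacer(c); m[200:]=0
v,u=np.nonzero(m); print(len(u),u.min(),u.max(),v.min(),v.max()); print(P[m>0][:,2].round(3)[::15]); ring(c,m,P,.012,.022)
P=cloud(c); k=(P[...,2]>.012)&(P[...,2]<.02); k[200:]=0; k=k.astype(np.uint8); ring(c,k,P,.012,.02)
E
```

```text
316 268 290 118 141
[0.014 0.015 0.016 0.016 0.015 0.016 0.016 0.015 0.016 0.015 0.017 0.016
 0.016 0.015 0.016 0.015 0.015 0.368 0.017 0.016 0.015 0.015]
px [279.2 129.5] z 0.0156 ell [ 0.3985 -0.2693  0.0156] mec [ 0.3987 -0.2693] 0.0126
px [278.9 129.7] z 0.0156 ell [ 0.3982 -0.2695  0.0156] mec [ 0.3982 -0.2698] 0.0129
```

>>> send_rows --pt "1 -1 56.5 -40 0" --pt "1 -1 56.5 -100 0" --pt "1 -1 56.5 -150 0" --pt "1 -1 56.5 -185 0" --pt "1 -1 56.5 -195 0"

```text
time: 4.18
position: [0.397, -0.2694, 0.014]
tool_rot: [[-0.034, 0.999, -0.003], [0.999, 0.034, 0.002], [0.002, -0.003, -1.0]]
ft_force: [0.2, 0.3, 0.7]
opening: 0.0919
finger_force: 0.0
```

>>> send_rows --pt "1 0 0 0 0" --pt "1 0 0 0 0"

```text
time: 4.42
position: [0.3984, -0.2714, 0.0169]
tool_rot: [[-0.032, 0.999, 0.002], [0.999, 0.032, -0.001], [-0.001, 0.002, -1.0]]
ft_force: [0.1, -0.5, -0.4]
opening: 0.0918
finger_force: 0.0
```

>>> send_rows --pt "1 0 2 -8 0" --pt "1 0 2 -12 0" --pt "1 0 2 -12 0" --pt "-1 0 2 -12 0" --pt "-1 0 2 -12 0"

```text
time: 5.05
position: [0.3973, -0.2692, 0.0037]
tool_rot: [[-0.032, 0.999, 0.0], [0.999, 0.032, -0.0], [-0.0, 0.0, -1.0]]
ft_force: [0.2, 0.9, 0.2]
opening: 0.0763
finger_force: 0.0
```

>>> send_rows --pt "-1 0 0 0 0" --pt "-1 0 0 0 0" --pt "-1 0 0 0 0" --pt "-1 0 0 0 0"

```text
time: 5.55
position: [0.3973, -0.2691, 0.0036]
tool_rot: [[-0.032, 0.999, 0.0], [0.999, 0.032, -0.0], [-0.0, 0.0, -1.0]]
ft_force: [0.3, 0.4, -0.7]
opening: 0.0363
finger_force: 0.0
```

>>> send_rows --pt "-1 0 0 0 0" --pt "-1 0 0 0 0" --pt "-1 0 0 0 0"

```text
time: 5.92
position: [0.3972, -0.2691, 0.0036]
tool_rot: [[-0.032, 0.999, 0.0], [0.999, 0.032, -0.0], [-0.0, 0.0, -1.0]]
ft_force: [-0.2, -0.0, 0.4]
opening: 0.0254
finger_force: 30.0
```

>>> send_rows --pt "-1 0 0 40 0" --pt "-1 0 0 100 0" --pt "-1 20 40 150 0" --pt "-1 50 90 190 0" --pt "-1 80 140 200 0"

```text
time: 6.55
position: [0.4743, -0.1355, 0.2039]
tool_rot: [[-0.03, 1.0, 0.004], [1.0, 0.03, -0.0], [-0.0, 0.004, -1.0]]
ft_force: [1.4, 0.5, -1.3]
opening: 0.025
finger_force: 30.0
```

```bash
python3 - <<'E'
from h import *
s=ctrl.observe(); print(s["time"],s["position"],s["opening"],s["finger_force"],s["ft_force"]); c=cap("wrist"); save(c,"w4.png")
cv2.imwrite("pics/w4c.png",cv2.resize(c["pixels"][200:320,200:360],None,fx=4,fy=4)[:,:,::-1])
E
```

```text
6.55 [ 0.47431898 -0.1355071   0.20394056] 0.02501419666674947 29.998526014387608 [ 1.39084627  0.46198937 -1.33574193]
```

View pics/w4c.png

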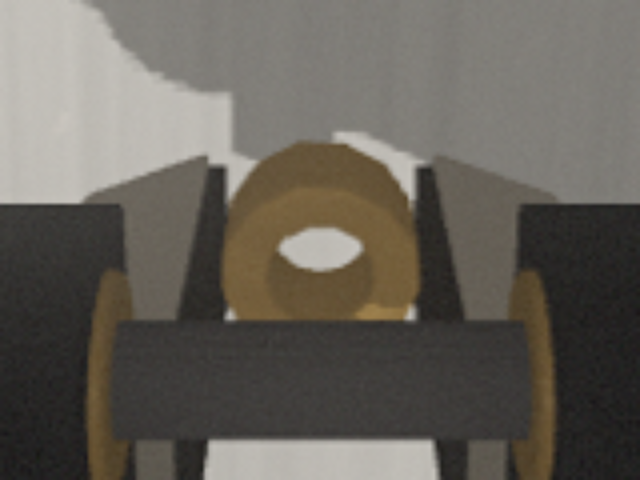

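Crop: the spacer is gripped level at about full-frame (280,266), with its bore open and visible. I'll measure its centre in tool coordinates using the same camera.

```bash
cat >> h.py <<'E'
def toolP(c):
    T=np.array(c["hand_eye"]); v,u=np.mgrid[0:420,0:560]; z=c["z_map"]
    p=np.stack([(u-c["cx"])/c["f"]*z,(v-c["cy"])/c["f"]*z,z],-1); return p@T[:3,:3].T+T[:3,3]
def held(c,r,mask):
    from scipy.optimize import least_squares
    Q=toolP(c); m=mask.copy(); m[:200]=0; m[279:]=0; k=(m>0)&(abs(Q[...,0])<.03)&(abs(Q[...,1])<.03)&(abs(Q[...,2])<.04)
    q=Q[k]; top=np.percentile(q[:,2],10); print("n",len(q),"z range",np.percentile(q[:,2],[1,10,50,90,99]).round(4))
    w=q[(q[:,2]>top+.003)&(np.hypot(q[:,0],q[:,1])>r-.004)]
    f=least_squares(lambda a:np.hypot(w[:,0]-a[0],w[:,1]-a[1])-r,[0,0],loss="soft_l1",f_scale=.0005); print("wall",len(w),"centre tool",f.x.round(4),"res",np.abs(f.fun).mean().round(5))
    t=q[abs(q[:,2]-top)<.002]; print("top face z",np.median(t[:,2]).round(4),"y range",t[:,1].min().round(4),t[:,1].max().round(4),"xmax",t[:,0].max().round(4))
E
python3 - <<'E'
from h import *
c=cap("wrist"); m,P=spacer(c); hsv=cv2.cvtColor(c["pixels"],cv2.COLOR_RGB2HSV)
m=((hsv[...,1]>90)&(hsv[...,0]>10)&(hsv[...,0]<35)).astype(np.uint8); held(c,.013,m)
s=ctrl.observe(); print(s["position"],s["tool_rot"].round(3))
E
```

```text
n 1640 z range [-0.0133 -0.0126 -0.0112 -0.0014  0.0018]
wall 372 centre tool [-0.0008  0.001 ] res 0.00019
top face z -0.012 y range -0.0113 0.0135 xmax 0.0126
[ 0.47741181 -0.12933263  0.20295506] [[-0.042  0.999  0.004]
 [ 0.999  0.042  0.002]
 [ 0.002  0.004 -1.   ]]
```

>>> send_rows --pt "-1 30 45 0 0" --pt "-1 60 90 0 0" --pt "-1 90 130 -10 0" --pt "-1 114 157 -30 0" --pt "-1 114 157 -43 0"

```text
time: 7.28
position: [0.5878, 0.024, 0.1567]
tool_rot: [[-0.037, 0.999, -0.001], [0.999, 0.037, 0.0], [0.0, -0.001, -1.0]]
ft_force: [-1.0, -0.2, -0.7]
opening: 0.025
finger_force: 30.0
```

>>> send_rows --pt "-1 0 0 0 0" --pt "-1 0 0 0 0" --pt "-1 0 0 0 0"

```text
time: 7.65
position: [0.5872, 0.02, 0.1595]
tool_rot: [[-0.031, 1.0, 0.001], [1.0, 0.031, 0.0], [0.0, 0.001, -1.0]]
ft_force: [-0.8, -0.5, -0.4]
opening: 0.0247
finger_force: 30.0
```

```bash
cat >> h.py <<'E'
def post(c):
    P=cloud(c); R=lambda y0,y1:(abs(P[...,0]-.593)<.03)&(P[...,1]>y0)&(P[...,1]<y1)
    k=R(.07,.11)&(P[...,2]>.0825)&(P[...,2]<.09); k[240:]=0; v,u=np.nonzero(k); t=ray(c,[[u.mean(),v.mean()]],.084)[0]
    k=R(.078,.13)&(P[...,2]>.047)&(P[...,2]<.053); k[240:]=0; v,u=np.nonzero(k); cc,r=cv2.minEnclosingCircle(ray(c,np.c_[u,v].astype(float),.05)[:,:2].astype(np.float32))
    print("tip",t.round(4),"z",P[R(.07,.11)][:,2].max().round(4),"seat",np.round(cc,4),round(r,4)); return t
E
python3 - <<'E'
from h import *
s=ctrl.observe(); print(s["time"],s["position"],s["joints"].round(2),s["tool_rot"].round(4).tolist())
c=cap("wrist"); save(c,"w5.png"); post(c)
hsv=cv2.cvtColor(c["pixels"],cv2.COLOR_RGB2HSV)
m=((hsv[...,1]>90)&(hsv[...,0]>10)&(hsv[...,0]<35)).astype(np.uint8); held(c,.013,m)
P=cloud(c); q=P[(P[...,2]>.0535)&(P[...,2]<.0575)&(abs(P[...,0]-.59)<.03)&(P[...,1]<0)]
f=cv2.fitLine(q[:,:2].astype(np.float32),cv2.DIST_L2,0,.01,.01).ravel();print(len(q),f)
E
```

```text
7.65 [0.58718978 0.02004389 0.15946004] [-0.55  0.48  0.6   1.79 -0.32  0.97  0.22] [[-0.0305, 0.9995, 0.0012], [0.9995, 0.0305, 0.0003], [0.0002, 0.0013, -1.0]]
tip [0.5929 0.0897 0.084 ] z 0.3172 seat [0.5929 0.0895] 0.0159
n 1671 z range [-0.0133 -0.0126 -0.0111 -0.0012  0.0021]
wall 389 centre tool [-0.0008  0.0009] res 0.00018
top face z -0.012 y range -0.0114 0.0135 xmax 0.0127
1711 [ 0.00929731 -0.9999568   0.5960553  -0.06663342]
```

>>> send_rows --pt "-1 5 50 0 0" --pt "-1 5 70 0 0" --pt "-1 5 70 -30 0" --pt "-1 5 70 -60 0" --pt "-1 5 70 -60 0"

```text
time: 8.32
position: [0.5905, 0.0906, 0.0971]
tool_rot: [[-0.032, 0.999, -0.004], [0.999, 0.032, -0.001], [-0.001, -0.004, -1.0]]
ft_force: [-0.0, -0.4, -0.7]
opening: 0.0249
finger_force: 30.0
```

>>> send_rows --pt "-1 0 0 0 0" --pt "-1 0 0 0 0" --pt "-1 0 0 0 0" --pt "-1 0 0 0 0"

```text
time: 8.82
position: [0.5923, 0.0911, 0.099]
tool_rot: [[-0.032, 0.999, 0.001], [0.999, 0.032, 0.0], [0.0, 0.001, -1.0]]
ft_force: [-0.8, -0.1, -0.1]
opening: 0.025
finger_force: 30.0
```

>>> send_rows --pt "-1 -0.3 -0.7 -3 0" --pt "-1 -0.3 -0.7 -8 0" --pt "-1 -0.3 -0.7 -13 0" --pt "-1 -0.3 -0.7 -18 0" --pt "-1 -0.3 -0.7 -23 0"

```text
time: 9.45
position: [0.5918, 0.0902, 0.0751]
tool_rot: [[-0.032, 0.999, -0.0], [0.999, 0.032, -0.0], [-0.0, -0.0, -1.0]]
ft_force: [0.4, 0.7, -0.9]
opening: 0.0251
finger_force: 30.0
```

>>> send_rows --pt "-1 0 0 0 0" --pt "-1 0 0 0 0"

```text
time: 9.7
position: [0.5919, 0.0902, 0.0757]
tool_rot: [[-0.032, 0.999, 0.0], [0.999, 0.032, -0.0], [-0.0, 0.0, -1.0]]
ft_force: [-0.1, -0.1, -0.6]
opening: 0.025
finger_force: 30.0
```

>>> send_rows --pt "-1 0 0 -6 0" --pt "-1 0 0 -12 0" --pt "-1 0 0 -17 0" --pt "-1 0 0 -20 0" --pt "-1 0 0 -20 0"

```text
time: 10.32
position: [0.5917, 0.0902, 0.0553]
tool_rot: [[-0.032, 0.999, -0.0], [0.999, 0.032, -0.0], [-0.0, -0.0, -1.0]]
ft_force: [-0.0, -0.2, -0.6]
opening: 0.0249
finger_force: 30.0
```

>>> send_rows --pt "-1 0 0 -1 0" --pt "-1 0 0 -2 0" --pt "-1 0 0 -2 0"

```text
time: 10.7
position: [0.5919, 0.0903, 0.0537]
tool_rot: [[-0.032, 0.999, 0.0], [0.999, 0.032, 0.0], [0.0, 0.0, -1.0]]
ft_force: [0.8, 0.3, 0.2]
opening: 0.0254
finger_force: 30.0
```

>>> send_rows --pt "-1 0 0 -0.6 0" --pt "-1 0 0 -0.6 0" --pt "0 0 0 0 0" --pt "0 0 0 0 0" --pt "0.3 0 0 0 0"

```text
time: 11.32
position: [0.5918, 0.0903, 0.0535]
tool_rot: [[-0.032, 0.999, 0.0], [0.999, 0.032, -0.0], [-0.0, 0.0, -1.0]]
ft_force: [-0.3, -0.0, 0.3]
opening: 0.0505
finger_force: 0.0
```

>>> send_rows --pt "1 0 0 20 0" --pt "1 0 0 60 0" --pt "1 0 -20 100 0" --pt "1 0 -65 105 0" --pt "1 0 -65 105 0"

```text
time: 11.95
position: [0.5921, 0.0206, 0.1598]
tool_rot: [[-0.026, 1.0, 0.002], [1.0, 0.026, -0.002], [-0.002, 0.002, -1.0]]
ft_force: [0.2, 0.2, -0.8]
opening: 0.0915
finger_force: 0.0
```

```bash
python3 - <<'E'
from h import *
s=ctrl.observe(); print(s["time"],s["position"],s["opening"]); c=cap("wrist"); save(c,"w6.png"); post(c)
m,P=spacer(c); m[230:]=0; k=(m>0)&(abs(P[...,0]-.593)<.03)&(abs(P[...,1]-.09)<.03); print(k.sum(),np.percentile(P[k][:,2],[5,25,50,75,95]).round(4)); ring(c,k.astype(np.uint8),P,.062,.07)
E
```

```text
11.95 [0.59211451 0.02064354 0.15982661] 0.0915468785454538
tip [0.5928 0.0896 0.084 ] z 0.3174 seat [0.5928 0.0896] 0.0159
630 [0.0638 0.065  0.0655 0.066  0.0668]
px [281.4 119.1] z 0.0655 ell [0.593  0.0902 0.0655] mec [0.5929 0.0898] 0.0126
```

The spacer is home: its top is at 65.5 mm and it is centred on the post. Next is the magnet.

>>> send_rows --pt "0.25 -40 40 30 0" --pt "0.25 -85 75 50 0" --pt "0.25 -125 110 50 0" --pt "0.25 -160 140 50 0" --pt "0.25 -192 166 50 0"

```text
time: 12.62
position: [0.3978, 0.1934, 0.2083]
tool_rot: [[-0.035, 0.999, -0.001], [0.999, 0.035, 0.0], [0.0, -0.001, -1.0]]
ft_force: [0.8, 1.6, -0.8]
opening: 0.0578
finger_force: 0.0
```

>>> send_rows --pt "0.25 0 0 0 0" --pt "0.25 0 0 0 0" --pt "0.25 0 0 0 0"

```text
time: 13.0
position: [0.4005, 0.1907, 0.2085]
tool_rot: [[-0.03, 1.0, 0.0], [1.0, 0.03, -0.0], [-0.0, 0.0, -1.0]]
ft_force: [0.6, -0.1, 0.1]
opening: 0.0575
finger_force: 0.0
```

```bash
python3 - <<'E'
from h import *
s=ctrl.observe(); print(s["time"],s["position"],s["opening"],s["joints"].round(2)); c=cap("wrist"); save(c,"w7.png")
P=cloud(c); k=(P[...,2]>.006)&(P[...,2]<.03)&(abs(P[...,0]-.401)<.035)&(abs(P[...,1]-.247)<.035); k[240:]=0
print(k.sum()); ring(c,k.astype(np.uint8),P,.006,.03)
k=(P[...,2]>.006)&(P[...,2]<.03)&(P[...,1]<.33)&(P[...,1]>.11)&(P[...,0]<.48)&(P[...,0]>.26); k[240:]=0
for a in cv2.findContours(k.astype(np.uint8),cv2.RETR_EXTERNAL,cv2.CHAIN_APPROX_NONE)[0]:
    if cv2.contourArea(a)>100: print(cv2.minEnclosingCircle(ray(c,a[:,0].astype(float),.012)[:,:2].astype(np.float32)))
E
```

```text
13.0 [0.40051161 0.19071868 0.20851841] 0.05752492952703738 [-1.09  0.16  0.61  2.05 -0.11  0.96 -0.39]
945
px [278.  130.1] z 0.0097 ell [0.3982 0.2459 0.0097] mec [0.3983 0.2455] 0.0198
((0.42634648084640503, 0.15199819207191467), 0.02639475278556347)
((0.3983548879623413, 0.24560262262821198), 0.019701292738318443)
((0.3101866543292999, 0.27173641324043274), 0.02608669362962246)
```

>>> send_rows --pt "0.25 -3 55.7 -40 0" --pt "0.25 -3 55.7 -100 0" --pt "0.25 -3 55.7 -150 0" --pt "0.25 -3 55.7 -180 0" --pt "0.25 -3 55.7 -190 0"

```text
time: 13.68
position: [0.3966, 0.2456, 0.0169]
tool_rot: [[-0.03, 1.0, -0.002], [1.0, 0.03, -0.003], [-0.002, -0.002, -1.0]]
ft_force: [0.2, 0.1, 0.1]
opening: 0.0573
finger_force: 0.0
```

>>> send_rows --pt "0.25 0 0 -5 0" --pt "0.25 0 0 -5 0"

```text
time: 13.92
position: [0.3975, 0.2473, 0.0143]
tool_rot: [[-0.032, 1.0, 0.001], [1.0, 0.032, 0.001], [0.001, 0.001, -1.0]]
ft_force: [0.2, -0.7, 0.3]
opening: 0.0575
finger_force: 0.0
```

>>> send_rows --pt "0.25 0 -0.8 -7 0" --pt "0.25 0 -0.8 -11 0" --pt "0.25 0 -0.8 -11 0" --pt "-1 0 -0.8 -11 0" --pt "-1 0 -0.8 -11 0"

```text
time: 14.55
position: [0.3969, 0.2463, 0.0027]
tool_rot: [[-0.032, 0.999, 0.0], [0.999, 0.032, 0.0], [0.0, 0.0, -1.0]]
ft_force: [-0.4, 0.1, -0.1]
opening: 0.042
finger_force: 0.0
```

>>> send_rows --pt "-1 0 0 0 0" --pt "-1 0 0 0 0" --pt "-1 0 0 0 0"

```text
time: 14.92
position: [0.3969, 0.2462, 0.0027]
tool_rot: [[-0.032, 0.999, 0.0], [0.999, 0.032, 0.0], [0.0, 0.0, -1.0]]
ft_force: [-1.2, -0.7, 3.0]
opening: 0.0385
finger_force: 30.0
```

>>> send_rows --pt "-1 0 0 50 0" --pt "-1 5 -5 110 0" --pt "-1 40 -40 140 0" --pt "-1 75 -85 165 0" --pt "-1 110 -130 165 0"

```text
time: 15.55
position: [0.5088, 0.1156, 0.1697]
tool_rot: [[-0.033, 0.999, 0.004], [0.999, 0.033, 0.002], [0.002, 0.004, -1.0]]
ft_force: [1.0, 1.2, -1.4]
opening: 0.0383
finger_force: 30.0
```

>>> send_rows --pt "-1 45 -45 0 0" --pt "-1 85 -95 0 0" --pt "-1 85 -95 0 0" --pt "-1 85 -95 0 0" --pt "-1 85 -95 0 0"

```text
time: 16.18
position: [0.591, 0.0228, 0.1673]
tool_rot: [[-0.034, 0.999, -0.001], [0.999, 0.034, 0.001], [0.001, -0.001, -1.0]]
ft_force: [0.1, -0.1, -0.2]
opening: 0.0385
finger_force: 30.0
```

```bash
python3 - <<'E'
from h import *
s=ctrl.observe(); print(s["time"],s["position"],s["opening"],s["tool_rot"].round(4).tolist()); c=cap("wrist"); save(c,"w8.png"); post(c)
m=(c["pixels"].max(2)<110).astype(np.uint8); held(c,.02,m)
im=cv2.resize(c["pixels"][80:320,160:400],None,fx=2.5,fy=2.5); cv2.imwrite("pics/w8c.png",im[:,:,::-1])
E
```

```text
16.175 [0.5910176  0.0228252  0.16726653] 0.0384575508052427 [[-0.0339, 0.9994, -0.001], [0.9994, 0.0339, 0.0008], [0.0009, -0.001, -1.0]]
tip [0.5926 0.0897 0.084 ] z 0.3251 seat [0.5929 0.0895] 0.0159
n 5271 z range [-0.0388 -0.031  -0.0074 -0.0049  0.0004]
wall 2603 centre tool [-0.0004  0.0004] res 0.00359
top face z -0.031 y range -0.03 0.0298 xmax 0.012
```

View pics/w8c.png

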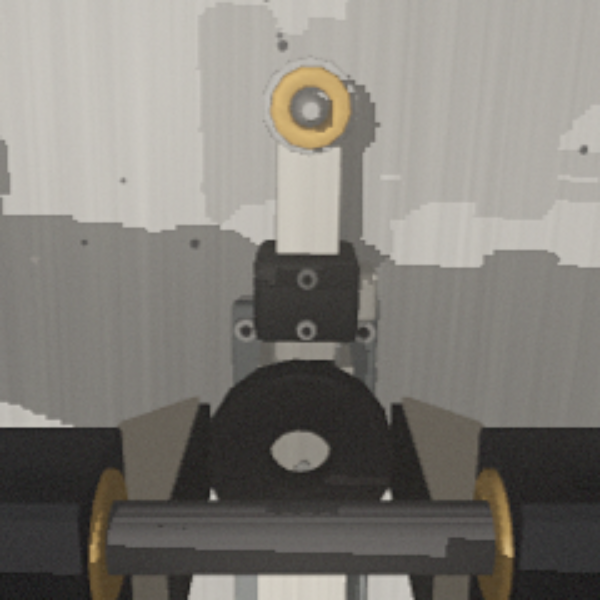

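Crop: the spacer is home on the post at crop (311,108), and the magnet is held level with its bore open at crop (300,451). I'll refit its centre without the finger pixels.

```bash
python3 - <<'E'
from h import *
from scipy.optimize import least_squares
c=cap("wrist"); Q=toolP(c); Q[279:]=9; Q[:200]=9
w=Q[(abs(Q[...,1])<.016)&(Q[...,0]>.008)&(Q[...,0]<.025)&(Q[...,2]>-.0045)&(Q[...,2]<.004)]
f=least_squares(lambda a:np.hypot(w[:,0]-a[0],w[:,1]-a[1])-.02,[0,0],loss="soft_l1",f_scale=.0005); print(len(w),f.x.round(4),abs(f.fun).mean())
# bore: hole pixels see deeper; boundary at top face z=-.007
k=((abs(Q[...,0])<.012)&(abs(Q[...,1])<.015)&(abs(Q[...,2]+.0072)<.002)).astype(np.uint8)
print(k.sum(),np.median(Q[k>0][:,2]))
s=ctrl.observe(); print(s["position"],s["tool_rot"][:2,:2].round(4).tolist())
E
```

```text
210 [-0.0007  0.001 ] 0.0001754681328756791
1655 -0.007085238170601943
[0.59122179 0.02282674 0.16754035] [[-0.0342, 0.9994], [0.9994, 0.0342]]
```

>>> send_rows --pt "-1 0.6 50 0 0" --pt "-1 0.6 67.5 0 0" --pt "-1 0.6 67.5 -35 0" --pt "-1 0.6 67.5 -67 0" --pt "-1 0.6 67.5 -67 0"

```text
time: 16.9
position: [0.5904, 0.0891, 0.0988]
tool_rot: [[-0.033, 0.999, -0.004], [0.999, 0.033, -0.001], [-0.001, -0.004, -1.0]]
ft_force: [0.2, -0.1, -0.2]
opening: 0.0385
finger_force: 30.0
```

>>> send_rows --pt "-1 0 0 0 0" --pt "-1 0 0 0 0" --pt "-1 0 0 0 0" --pt "-1 0 0 0 0"

```text
time: 17.4
position: [0.5927, 0.0887, 0.1011]
tool_rot: [[-0.032, 0.999, 0.001], [0.999, 0.032, 0.0], [0.0, 0.001, -1.0]]
ft_force: [0.8, 0.7, -0.2]
opening: 0.0384
finger_force: 30.0
```

>>> send_rows --pt "-1 -0.8 1.5 -2 0" --pt "-1 -0.8 1.5 -8 0" --pt "-1 -0.8 1.5 -14 0" --pt "-1 -0.8 1.5 -20 0" --pt "-1 -0.8 1.5 -24 0"

```text
time: 18.02
position: [0.5914, 0.0901, 0.076]
tool_rot: [[-0.032, 0.999, -0.001], [0.999, 0.032, -0.0], [-0.0, -0.001, -1.0]]
ft_force: [-0.6, -0.2, -1.2]
opening: 0.0383
finger_force: 30.0
```

>>> send_rows --pt "-1 0 0 0 0" --pt "-1 0 0 0 0"

```text
time: 18.27
position: [0.5918, 0.0902, 0.0767]
tool_rot: [[-0.032, 0.999, 0.0], [0.999, 0.032, -0.0], [-0.0, 0.0, -1.0]]
ft_force: [0.1, 0.6, -0.4]
opening: 0.0383
finger_force: 30.0
```

>>> send_rows --pt "-1 0 0 -3 0" --pt "-1 0 0 -5.5 0" --pt "-1 0 0 -7 0" --pt "-1 0 0 -7.8 0" --pt "-1 0 0 -7.8 0"

```text
time: 18.9
position: [0.5916, 0.0901, 0.0688]
tool_rot: [[-0.032, 0.999, 0.0], [0.999, 0.032, -0.0], [-0.0, 0.0, -1.0]]
ft_force: [0.6, 0.7, 0.8]
opening: 0.0382
finger_force: 30.0
```

>>> send_rows --pt "-1 0 0 -0.4 0" --pt "-1 0 0 -0.8 0" --pt "-1 0 0 -0.8 0"

```text
time: 19.27
position: [0.5917, 0.0902, 0.0686]
tool_rot: [[-0.032, 0.999, 0.0], [0.999, 0.032, 0.0], [0.0, 0.0, -1.0]]
ft_force: [-2.1, -0.3, 7.8]
opening: 0.0383
finger_force: 30.0
```

Contact at the expected height, with 7.8 N upward. I'll ease off slightly and release.

>>> send_rows --pt "-1 0 0 0.5 0" --pt "0.2 0 0 0.5 0" --pt "0.2 0 0 0.5 0" --pt "0.2 0 0 0.5 0"

```text
time: 19.77
position: [0.5916, 0.0902, 0.0684]
tool_rot: [[-0.032, 0.999, -0.0], [0.999, 0.032, -0.0], [-0.0, -0.0, -1.0]]
ft_force: [0.4, -1.2, 0.3]
opening: 0.0547
finger_force: 0.0
```

>>> send_rows --pt "0.2 0 0 20 0" --pt "0.2 0 0 70 0" --pt "0.2 0 -20 90 0" --pt "0.2 0 -75 95 0" --pt "0.2 0 -75 95 0"

```text
time: 20.4
position: [0.5914, 0.0084, 0.1644]
tool_rot: [[-0.024, 1.0, 0.001], [1.0, 0.024, -0.003], [-0.003, 0.001, -1.0]]
ft_force: [0.7, -0.0, -0.2]
opening: 0.0553
finger_force: 0.0
```

>>> send_rows --pt "0.2 0 0 0 0" --pt "0.2 0 0 0 0"

```text
time: 20.65
position: [0.5913, 0.0161, 0.1629]
tool_rot: [[-0.033, 0.999, -0.001], [0.999, 0.033, 0.0], [0.0, -0.001, -1.0]]
ft_force: [0.7, -0.2, -0.0]
opening: 0.055
finger_force: 0.0
```

```bash
python3 - <<'E'
from h import *
s=ctrl.observe(); print(s["time"],s["position"],s["opening"],s["tool_rot"][:2,:2].round(4).tolist()); c=cap("wrist"); save(c,"w9.png")
P=cloud(c); k=(P[...,2]>.07)&(P[...,2]<.082)&(abs(P[...,0]-.593)<.03)&(abs(P[...,1]-.09)<.03); k[240:]=0; ring(c,k.astype(np.uint8),P,.07,.082)
# pull block: dark top at z .06
k=(P[...,2]>.0575)&(P[...,2]<.0625)&(abs(P[...,0]-.593)<.03)&(abs(P[...,1]-.025)<.03)&(c["pixels"].max(2)<70); k[245:]=0
v,u=np.nonzero(k); q=ray(c,np.c_[u,v].astype(float),.06); print(k.sum(),cv2.minAreaRect(q[:,:2].astype(np.float32)),np.percentile(q,[1,99],axis=0),v.max(),np.median(P[k][:,2]))
im=c["pixels"][60:300,140:420]; cv2.imwrite("pics/w9c.png",cv2.resize(im,None,fx=2,fy=2)[:,:,::-1])
E
```

```text
20.65 [0.59131459 0.01614233 0.16288247] 0.05496308763372793 [[-0.0332, 0.9994], [0.9994, 0.0332]]
px [283.2 113.6] z 0.0757 ell [0.5926 0.0901 0.0757] mec [0.5925 0.0895] 0.0198
1222 ((0.5940008759498596, 0.025290124118328094), (0.03533729165792465, 0.028534553945064545), 1.9374110698699951) [[0.57707293 0.01112642 0.06      ]
 [0.61117407 0.03937699 0.06      ]] 210 0.059727176899484785
```

View pics/w9c.png

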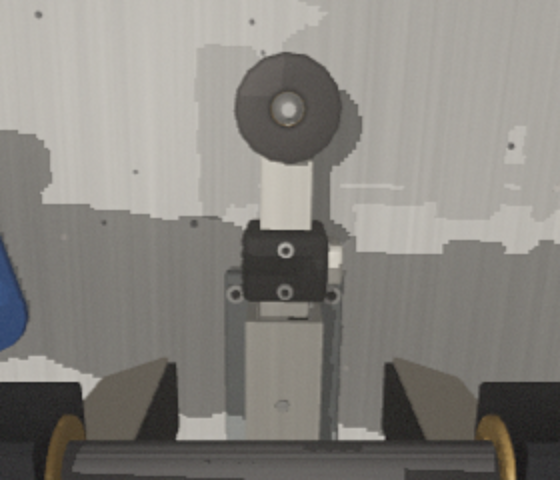

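Crop: the magnet lies centred on the spacer at crop (288,108), top at 75.7 mm. The pull block is at crop (286,262) with the button on its right. Next is the pinch.

>>> send_rows --pt "0.6 2.7 9.7 0 0" --pt "0.6 2.7 9.7 -30 0" --pt "0.6 2.7 9.7 -70 0" --pt "0.6 2.7 9.7 -80 0" --pt "0.6 2.7 9.7 -80 0"

```text
time: 21.32
position: [0.5943, 0.0253, 0.0835]
tool_rot: [[-0.032, 0.999, -0.001], [0.999, 0.032, -0.0], [-0.0, -0.001, -1.0]]
ft_force: [-0.1, 0.9, 0.5]
opening: 0.0734
finger_force: 0.0
```

>>> send_rows --pt "0.6 0 0 0 0" --pt "0.6 0 0 0 0" --pt "0.6 0 0 0 0"

```text
time: 21.7
position: [0.5948, 0.0249, 0.0842]
tool_rot: [[-0.032, 0.999, 0.001], [0.999, 0.032, 0.0], [0.0, 0.001, -1.0]]
ft_force: [-0.6, -0.3, -0.2]
opening: 0.0733
finger_force: 0.0
```

```bash
python3 - <<'E'
from h import *
c=cap("wrist"); Q=toolP(c); q=Q[282:306,200:360].reshape(-1,3); print("bar tool z",np.percentile(q[:,2],[1,50,99]).round(3),"x",np.percentile(q[:,0],[1,50,99]).round(3))
s=ctrl.observe(); print(s["position"],s["opening"])
P=cloud(c); k=(P[...,2]>.057)&(P[...,2]<.063)&(abs(P[...,0]-.593)<.03)&(abs(P[...,1]-.025)<.03)&(c["pixels"].max(2)<70); k[275:]=0
v,u=np.nonzero(k); q=ray(c,np.c_[u,v].astype(float),.06); print(k.sum(),cv2.minAreaRect(q[:,:2].astype(np.float32)))
E
```

```text
bar tool z [-0.084 -0.082 -0.079] x [0.026 0.03  0.032]
[0.59459148 0.02492764 0.08402568] 0.07354450514506314
2336 ((0.5942227244377136, 0.02626246027648449), (0.03525393828749657, 0.029788997024297714), 0.303038090467453)
```

>>> send_rows --pt "0.6 -0.7 1.3 -15 0" --pt "0.6 -0.7 1.3 -35 0" --pt "0.6 -0.7 1.3 -52 0" --pt "0.6 -0.7 1.3 -62 0" --pt "0.6 -0.7 1.3 -62 0"

```text
time: 22.38
position: [0.5931, 0.026, 0.0206]
tool_rot: [[-0.032, 0.999, -0.001], [0.999, 0.032, -0.0], [-0.0, -0.001, -1.0]]
ft_force: [0.1, -0.5, -0.1]
opening: 0.0734
finger_force: 0.0
```

>>> send_rows --pt "0.6 0 0 0 0" --pt "0.6 0 0 0 0"

```text
time: 22.62
position: [0.5941, 0.0262, 0.0221]
tool_rot: [[-0.032, 0.999, 0.001], [0.999, 0.032, 0.0], [0.0, 0.001, -1.0]]
ft_force: [0.2, -0.3, 0.6]
opening: 0.0738
finger_force: 0.0
```

>>> send_rows --pt "-1 0 0 0 0" --pt "-1 0 0 0 0" --pt "-1 0 0 0 0" --pt "-1 0 0 0 0" --pt "-1 0 0 0 0"

```text
time: 23.25
position: [0.5935, 0.0263, 0.0216]
tool_rot: [[-0.032, 0.999, -0.0], [0.999, 0.032, 0.0], [0.0, -0.0, -1.0]]
ft_force: [-0.7, 0.4, 2.5]
opening: 0.0368
finger_force: 30.0
```

>>> send_rows --pt "-1 0 0 0 0" --pt "-1 0 0 0 0" --pt "-1 0 0 0 0"

```text
time: 23.62
position: [0.5935, 0.0263, 0.0216]
tool_rot: [[-0.032, 0.999, -0.0], [0.999, 0.032, 0.0], [0.0, -0.0, -1.0]]
ft_force: [-1.7, 0.5, 5.4]
opening: 0.0368
finger_force: 30.0
```

```bash
cat >> h.py <<'E'
def nose():
    s=ctrl.observe(); c=cap("wrist"); P=cloud(c); Q=toolP(c)
    k=(P[...,2]>.07)&(P[...,2]<.08)&(Q[...,0]>.04)&(Q[...,0]<.09)&(abs(Q[...,1])<.03); r=ring(c,k.astype(np.uint8),P,.07,.082)
    print("tcp",s["position"].round(4),"force",s["ft_force"].round(1),"open",round(s["opening"],4),s["finger_force"],"yaw",s["tool_rot"][1,1].round(4),"t",s["time"])
    t=cap("top"); P=cloud(t); k=(P[...,2]>.07)&(P[...,2]<.082)&(abs(P[...,0]-.593)<.035)&(P[...,1]>.07)&(P[...,1]<.17); print("top:",k.sum()); 
    if k.sum()>20: ring(t,k.astype(np.uint8),P,.07,.082)
    save(c,f"n{int(s['time']*10)}.png"); save(t,f"t{int(s['time']*10)}.png")
E
python3 -c "
from h import *
nose()"
```

```text
px [279.9 147.9] z 0.0757 ell [0.5926 0.0912 0.0757] mec [0.5926 0.0901] 0.0197
tcp [0.5935 0.0263 0.0216] force [-1.7  0.5  5.4] open 0.0368 29.988502264022827 yaw 0.0318 t 23.625
top: 0
```

Opening is 36.8 mm, so the button is in. I'll draw the arm out.

>>> send_rows --pt "-1 -0.2 5 0 0" --pt "-1 -0.5 15 0 0" --pt "-1 -0.8 25 0 0" --pt "-1 -1.1 35 0 0" --pt "-1 -1.4 45 0 0"

```text
time: 24.35
position: [0.5926, 0.0719, 0.0216]
tool_rot: [[-0.032, 0.999, 0.001], [0.999, 0.032, -0.0], [-0.0, 0.001, -1.0]]
ft_force: [1.4, -3.5, 3.7]
opening: 0.037
finger_force: 30.0
```

>>> send_rows --pt "-1 -0.2 5 0 0" --pt "-1 -0.2 5 0 0" --pt "-1 -0.2 5 0 0" --pt "-1 -0.2 5 0 0"

```text
time: 24.85
position: [0.5925, 0.0759, 0.0216]
tool_rot: [[-0.032, 1.0, 0.001], [1.0, 0.032, -0.0], [-0.0, 0.001, -1.0]]
ft_force: [2.9, -2.3, 2.3]
opening: 0.0366
finger_force: 30.0
```

```bash
python3 -c "
from h import *
nose()
s=cap('scene'); save(s,'s_end.png')
t=cv2.imread('pics/s_end.png'); a=cv2.resize(t[180:280,220:320],None,fx=4,fy=4,interpolation=2)
import glob; f=sorted(glob.glob('pics/t*.png')); b=cv2.imread([x for x in f if 'top' not in x][-1]); b=cv2.resize(b[175:230,190:290],None,fx=4,fy=4,interpolation=2)
im=np.zeros((400,800,3),np.uint8); im[:,:400]=a; im[:220,400:]=b; cv2.imwrite('pics/end.png',im)"
```

```text
px [280.  148.1] z 0.0757 ell [0.5916 0.1408 0.0757] mec [0.5916 0.1398] 0.0197
tcp [0.5925 0.0759 0.0216] force [ 2.9 -2.3  2.3] open 0.0366 29.965452253818512 yaw 0.0315 t 24.85
top: 0
```

View pics/end.png

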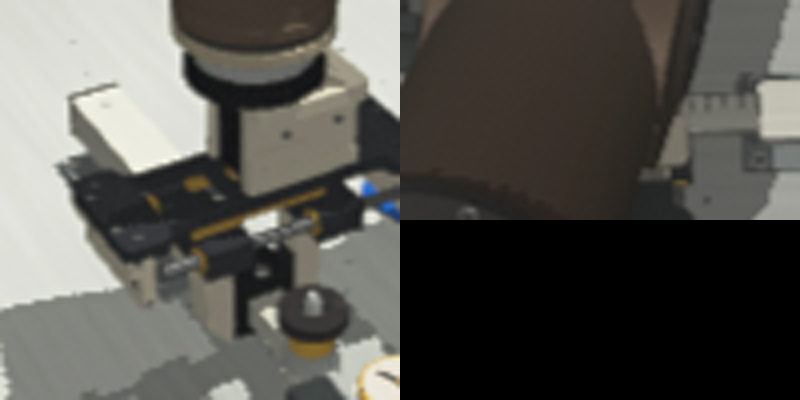

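The end crop shows the rings stacked on the nose and the block gripped. The ruled bar is visible in the top view at around (265–280, 200). I'll measure the lines against the mouth there.

```bash
python3 - <<'E'
from h import *
t=None; acc=0
for i in range(4):
    t=cap("top"); acc=acc+t["pixels"].astype(float).mean(2)
acc/=4
np.set_printoptions(linewidth=220)
print(acc[194:212,258:288].round(0).astype(int))
z=cloud(t)[...,2]; print((z[194:212:2,258:288]*1000).round(0).astype(int))
r=acc[199:206].mean(0)
for u in(279,280,281): print(u,"at .055:",ray(t,[[u,202]],.055)[0,:2],"at .049",ray(t,[[u,202]],.049)[0,:2])
im=cv2.resize(t["pixels"][185:220,250:300],None,fx=14,fy=14,interpolation=cv2.INTER_NEAREST); cv2.imwrite("pics/lines.png",im[:,:,::-1])
E
```

```text
[[ 41  44  41  37  37  76  97  98  98  98  98  98  98  98  98  99  85  72  67  80  86  83  85  79  74  74  76  77  81  99]
 [ 40  43  41  36  56  86  97  97  96  96  96  97  97  97  96  90  73  65  64  72  65  81 125 158 169 168 168 168 168 171]
 [ 40  42  40  36  66  90  96  96  96  96  96  96  96  96  96  86  70  62  62  70  69 133 175 184 188 188 188 188 188 188]
 [ 40  42  39  40  70  92  96  96  96  96  96  96  96  96  97  87  69  62  61  64  67 146 187 187 187 187 187 187 188 188]
 [ 40  41  40  51  72  82  87  86  77  78  80  78  76  83  90  87  75  67  82  90  81 113 167 189 189 189 189 189 189 189]
 [ 39  40  49  79  92 100 107 104  86  88 102 102  86  90 106 107  96  85  99 109  98 101 158 189 189 189 188 188 189 189]
 [ 38  44  64  95  93  97 111 110  97  99 110 111  92  93 111 111 101  89 102 112 101 102 158 188 189 189 189 189 189 190]
 [ 38  55  82 103  90  93 111 111  91  93 111 111  98 100 111 111 101  89 102 112 101  93 154 189 189 189 189 189 189 189]
 [ 43  60  91 108  96  98 110 110  96  97 110 111 107 108 110 110 108 106 109 111 108  97 151 188 188 188 188 187 18
[... 2015 characters left out ...]
7   56   56   60]
 [ 191  186  187  187   46   46   47   47   48   48   47   52   48   51   49   49   45   46   50   53   48   54   57   55   56   55   55   59   57   57]
 [ 186  191  187  188   42   39   39   38   38   38   37   34 1191   34   35   36   32   32   10   10   11   54   57   55   55   53   57   54   58   55]
 [ 190  192  188  187   -4   -2    2   -1    3    2    2   -1    1    1    2    2   -2   11   12    9   14   39   36   36   38   34   34   41   32   31]]
279 at .055: [0.5960686  0.00067785] at .049 [5.97088937e-01 5.94906190e-04]
280 at .055: [ 0.59601974 -0.00168761] at .049 [ 0.59703982 -0.00178305]
281 at .055: [ 0.59597089 -0.00405307] at .049 [ 0.59699071 -0.004161  ]
```

View pics/lines.png

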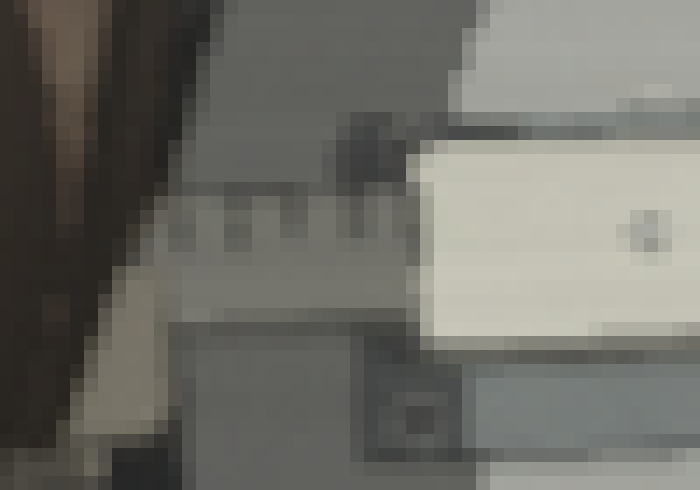

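The short marks in the top view sit at columns 262.4, 266.5, 270.5 and 275.0. Extrapolated, the 50 mm line is at about 279.1, and the sleeve's mouth edge is at about 279.0–279.4. The TCP moved 49.6 mm without slip, since the nose stayed at the same wrist pixel. I'll add the last 0.4 mm and let it settle.

>>> send_rows --pt "-1 0 0.4 0 0" --pt "-1 0 0.4 0 0" --pt "-1 0 0.4 0 0" --pt "-1 0 0.4 0 0" --pt "-1 0 0.4 0 0"

```text
time: 25.82
position: [0.5925, 0.0763, 0.0216]
tool_rot: [[-0.032, 1.0, 0.001], [1.0, 0.032, -0.0], [-0.0, 0.001, -1.0]]
ft_force: [4.0, -2.4, 2.4]
opening: 0.0365
finger_force: 30.0
```

```bash
python3 - <<'E'
from h import *
c=np.load("/tmp/w2.npz"); c={k:c[k] if c[k].ndim else float(c[k]) for k in c}
g=c["pixels"].mean(2); print(g[188:204,274:288].mean(1).round(0), g[188:204,272:282].mean(1).round(0))
for v in (196,197,198,199): print(v,ray(c,[[281.,v]],.055)[0].round(4))
s=ctrl.observe(); print(s["position"].round(4),s["ft_force"].round(1),s["opening"])
E
```

```text
[ 63.  62.  55. 111. 115. 116. 114. 115. 113.  77.  98. 118. 116. 116.
 116. 116.] [ 56.  49.  56. 108. 106. 109. 107. 108. 106.  86. 100. 119. 118. 117.
 117. 117.]
196 [0.5926 0.0019 0.055 ]
197 [0.5926 0.0006 0.055 ]
198 [ 0.5927 -0.0007  0.055 ]
199 [ 0.5927 -0.0019  0.055 ]
[0.5925 0.0763 0.0216] [ 4.  -2.4  2.4] 0.03654992766825375
```

```bash
python3 -c "
from cell import ctrl
print(ctrl.hand_in())"
```

```text
the job is handed in; nothing more can be done
None
```

The job is handed in with the spacer and the smallest magnet home on the post, the button pressed in, and the arm held with about 30 N of grip. By tool travel the draw is 50.0 mm; the 50 mm line was too fine to read directly in the top view.

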